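# Unpin the coffee sample chest and open its lid past the hidden safety catch

## Robot

A 6-joint arm with a two-finger parallel gripper is mounted at the origin on the work surface. World frame = base frame: x ahead of the robot, y to its left, z up, the work surface at z = 0. Lengths are in m, angles in rad, forces in N, time in s.
With the tool pointing down it reaches from about 0.35 to 0.975 m from the base axis. Payload 4.9 kg.
Tool frame: the origin (TCP) lies on the centre line of the jaws, within the pads' length; the fingertips stand 17 mm ahead of it and the grasp point (between the pads) lies 2 mm behind it (arm.finger_overhang is the distance from the TCP to the fingertips, in m); z points along the fingers, y is the direction in which the jaws open and shut (so a half turn about z gives the same grasp; the last joint's range is limited). The gripper opens to 85 mm and grips with 20 to 120 N. Pads are 22 mm wide; open, the fingers measure 114 mm over their backs; the gripper's body (76 mm by 85 mm) begins 54 mm behind the grasp point. The pads swing forward as they close: fully open they stand 13 mm farther back than shut.
Start: joints at [-1.355, 0.053, 1.613, -0, 1.476, -0.119], TCP at [0.205, -0.59, 0.218] pointing down, gripper open.
Joint ranges: [-3.01, 3.01], [-1.01, 2.22], [0.06, 2.58], [-1.02, 4.17], [0.09, 2.62], [-3.14, 3.14]. Speed limits (rad/s): [2.57, 2.57, 3.14, 3.14, 3.14, 3.14].

## Interface

Orientations are given as a unit quaternion [x, y, z, w].
In Python, from rig import arm gives the robot as it stands. The module is installed in compiled form; this text tells all that it offers.
- The arm moves only by the tool jog_arm, never from a script. Its arguments are lists of equal length, an entry for each row: "dp": the shift along the tool's x, y, z as a fraction of full scale, a list of three; "twist": the turn, a rotation vector about the tool's x, y, z as a fraction of full scale, a list of three; "claw": the gripper command: -1 is fully open, 1 is shut, values between are in proportion. A call has 1 to 20 rows; each row is the pose to reach, as a shift and turn from the pose commanded when the call began, along the tool's axes at that moment, turning the shorter way round; what a row does not reach only later rows make up. Full scale, the value 1, is 30 cm for a shift and 360 degrees for a turn. A row lasts 1/10 s, in which the tool goes at most 50 mm and 8.59 degrees, less where a joint would pass 70% of its speed; a pose out of reach is approached as far as the arm can. A call with a number of a shift or a turn outside -1 to 1 is refused whole. A call with a gripper value outside its range is refused whole. The fingers move at their own pace and stop on an object; the grip force is fixed at half the most. Time passes only in rows, so rows that repeat a pose let the fingers close. It gives the time, the measured TCP pose, the force and the opening at its end, in the units of the state.
- arm.state(): the state, without advancing time (a new reading comes with each control period).
- arm.read_camera(name): name is "scene" or "top" or "wrist"; returns a dict with "img" (420x560x3 uint8, red, green, blue), "range_z" (420x560 float32, m along the optical axis (not along the pixel's ray), 0 where there is no reading), "mtx" (3x3 intrinsics, pixels), "dist_coeffs" ([k1, k2, p1, p2, k3] as OpenCV has them; the pictures are not rectified), "rvec" (rotation vector, rad) and "tvec" (3), from world to camera coordinates, as OpenCV has them. Camera axes: x right, y down, z forward; pixel columns grow to the right and rows downward; lengths in m; the calibration is good to about 2 mm. A picture is of the moment at which its call begins.
- arm.hand_in(): hands the job in, once; it reports no verdict.
Trained networks look in the newest picture that a camera, given by its name, has taken for a name from the list of things; names that differ only in an ending like _2 or _b are one class to them, and where a whole thing is asked for, a point or a joint stands for the part that bears it (a point fixed in the world has none). Each returns a list of dicts, best first, with "score" (0 to 1); they miss things now and then, are a little off and sometimes report something else, mostly with a low value. They report only what shows in the picture. A call takes as long as a camera call. They do not tell look-alikes from the thing itself.
- arm.spot_in(camera, name): "point" ([x, y, z] in m, in world coordinates, good to about 4 mm: the middle of the surface that is visible of it).
- arm.outline_of(camera, name): "region" (420x560 bool, what is visible of it).
- arm.landmark_of(camera, name): "point" ([x, y, z] in m, in world coordinates, good to about 4 mm: a listed point, or the origin of a listed thing).
The state is a dict: "time": time; "joints": joint angles; "joint_velocities": joint speeds; "joint_torque": joint torques, N m; "eef_pos": TCP position; "eef_rot": TCP orientation; "wrist_force": force on the tool from outside, world axes, zero at the start; "wrist_torque": the same for the moment, N m; "width": finger opening in m.
Only numpy, scipy, OpenCV 4.12 (cv2) and the standard library are available. Lean on these libraries where they do the work, as an engineer would, in place of code of your own. Each camera call takes 0.05 s, during which the arm holds its last target.

## Task

Open the coffee sample chest: pull its yellow-headed retaining pin sideways out of the staple and lay it in the white tray. Then reach under the lid's raised front edge, push the hidden red spring catch aside (to the left as you face the chest's front, away from the robot's base) and, while it is held aside, lift the lid; swing the lid back to its stop and leave it standing wide open. Do not knock over or push about the other things on the counter.

Things in the scene. Friction and masses are not known exactly. Their poses are not given: they have to be found in the camera images.
- chest: Dark wooden sample chest, fixed. Origin: centre of its underside, on the counter; -x is its front, which faces the robot's left side (turned up to 0.3 rad either way); +y points away from the robot. 'Chest' coordinates below are mm in this frame, lid shut. Box x -85..85, y -125..125; walls up to z 117, front wall to z 95. Metal lid plate z 118..126, x -135..85, y -130..130, overhanging the front wall by 50 mm.
- staple (a point): Middle of the fixed steel staple's opening, at lid top level: chest x -106, y -65, z 126. An upright loop of 6 mm bar with legs at x -118 and x -94, inside top at z 152; it rises through a 30 mm wide notch in the lid's front edge (chest y -80..-50). The pin lies through it along y.
- keeper (a point): Foot of the L-shaped keeper that hangs under the lid, chest x -95, y 2, z 88: the catch's hook lies over it. The keeper fills x -104..-86, y -12..10, z 88..118 and moves with the lid.
- lid (a joint): Lid opening angle (rad): 0 shut as found, 1.2 wide open at its stop. Hinge along the chest's y at the rear (point lid_hinge). The lid weighs about 0.45 kg on a stiff friction hinge: it stays wherever it is left; 5 to 9 N upward at the front edge lifts it. With the pin out it still rises only about 4 mm before the catch holds it.
- lid_hinge (a point): Point on the hinge line, chest x 85, y 0, z 118; fixed to the chest.
- lid_edge (a point): Point on the lower front edge of the lid, straight in front of and above the catch tab: chest x -135, y 64, z 118 when shut; 220 mm from the hinge line; moves with the lid. A red arrow-like mark lies on the lid's top here.
- catch (a joint): Sprung safety catch under the lid's front edge: slides towards the chest's +y, 0 at rest (m), 0.025 at its stop. Spring 3 N at rest, 6.8 N at the stop; it springs back when let go. From 0.014 on its hook is clear of the keeper and the lid can be lifted; it must be held aside until the lid's edge has risen about 15 mm.
- catch_tab (a point): Front end of the push face of the catch's red tab, mid height: chest x -122, y 60, z 86 at rest. Tab: upright plate x -122..-84, y 60..68, z 62..110, 13 mm behind the lid's edge. Push its -y face to +y with closed fingertips tilted some 45 degrees forward under the edge. At y 22..60 the space is free up to x -106; behind that lie the catch's steel parts (x -104..-84, y -3..60, z 68..103).
- pin: Retaining pin, 0.07 kg: steel rod 8 mm thick, flat yellow head. Origin level with its underside; rod along its own y from -34 to 33, axis at z 4; head 12 mm thick in x, y -58..-32, z 0..40, upright. At the start it lies on the lid at chest x -106, y about -68, z 126, axes within 0.05 rad of the chest's, rod through the staple, head towards chest -y. Pulled 45 mm towards -y it is out.
- pin_grip (a point): Where to grip the head from above, closing along the pin's x: pin x 0, y -45, z 24 (mm).
- pin_mid (a point): Middle of the whole pin's length: pin x 0, y -13, z 4 (mm).
- tray: White shallow open tray, fixed, 180 (x) by 140 (y) by 22 mm high, walls and floor 5 mm; origin at the centre of its underside on the counter. It stands on the robot's left or right, beyond the chest's front or behind its hinge.
- dish: Bystander: black open dish 160 by 120 by 35 mm, in the place where the tray is not; origin under its centre.
- jar: Bystander: white jar with a brass cap, 68 mm across, 85 mm high, in front of the chest; origin under its centre.
- syrup: Bystander: amber bottle, 64 mm across, 210 mm high, behind the chest's hinge side; origin under its centre.
- jug: Bystander: steel jug with a handle, 80 mm across, 110 mm high, at the chest's far end; origin under its centre.
- tumbler: Bystander: glass tumbler 74 mm across, 100 mm high, at the robot's far left; origin under its centre.
- cup: Bystander: white cup with a handle, 76 mm across, 60 mm high, at the robot's far right; origin under its centre.
- tamper: Bystander: steel coffee tamper, 58 mm across, 92 mm high, in front of the chest, at the robot's end; origin under its centre.
Mind the look-alikes: they are no part of the job. Of the things that look like the pin, the smaller one is meant. Of the things that look like the tray, the larger one is meant.

How it is judged:
On the way, in this order (a step that is already met when the one before it is completed fails the run):
1. the pin is out of the staple and lies released in the tray, the lid still down (x of pin_mid in the frame of tray between -0.085 and 0.085 m and y of pin_mid in the frame of tray between -0.065 and 0.065 m and z of pin_mid in the frame of tray below 0.04 m and contact force between the fingers and pin below 0.1 N and value of joint lid below 0.1 rad), for 0.2 s.
2. the catch is held aside (more than 12 mm) while the lid rises past it (value of joint catch above 0.012 m and value of joint lid above 0.03 rad), for 0.02 s.
At the end, for the whole second after the job is handed in: The lid stands still, open by more than 1.0 rad of its 1.2; the catch has sprung back to within 5 mm of rest; the pin lies at rest in the tray, its middle inside the tray's walls and less than 40 mm above its underside, released (value of joint lid above 1 rad and velocity of joint lid between -0.05 and 0.05 rad/s and value of joint catch below 0.005 m and x of pin_mid in the frame of tray between -0.085 and 0.085 m and y of pin_mid in the frame of tray between -0.065 and 0.065 m and z of pin_mid in the frame of tray below 0.04 m and contact force between the fingers and pin below 0.1 N and linear speed of pin below 0.02 m/s); the robot touches nothing.
It fails at once if a bystander (dish, jar, syrup bottle, jug, tumbler, cup or tamper) is pushed more than 30 mm (distance of any of dish, jar, syrup, jug, tumbler, cup, tamper from where it was at the start of the episode above 0.03 m).
It fails at once if a bystander is tipped by more than 0.4 rad (angle between any of dish, jar, syrup, jug, tumbler, cup, tamper's own z axis and vertical above 0.4 rad).
It also fails if it takes over 56 s, if anything falls off the work surface, if the arm or the gripper's body presses on something with over 40 N, if the wrist force passes 120 N, or if a joint passes its speed limit or range.

## Working session

There is one attempt and no reset: what is moved stays moved. The work goes in short steps, Python scripts to look and compute and a tool call to move; the robot and the scene stay as the last step left them, time stands still between calls to the robot, and variables do not carry over. Pictures are saved under pics/ and viewed, and the job is handed in when it is done.

Besides the shell and the picture viewer there is one more tool, called as name(argument=value, ...) on one line, values as JSON. jog_arm: Moves the arm, as the interface text tells. Shift numbers are shares of 30 cm and turn numbers shares of 360 degrees, none past 1 either way. Its arguments: {"type":"object","properties":{"dp":{"type":"array"},"twist":{"type":"array"},"claw":{"type":"array"}},"required":["dp","twist","claw"]}

```bash
mkdir -p pics
cat > h.py <<'E'
import numpy as np, cv2
from scipy.spatial.transform import Rotation as R
from rig import arm
def save(c,name):
    cv2.imwrite('pics/'+name,c['img'][:,:,::-1])
def deproj(c,u,v,z=None):
    if z is None: z=c['range_z'][int(v),int(u)]
    p=cv2.undistortPoints(np.array([[[u,v]]],float),c['mtx'],c['dist_coeffs'])[0,0]
    X=np.array([p[0]*z,p[1]*z,z]); Rm=cv2.Rodrigues(np.array(c['rvec']))[0]
    return Rm.T@(X-np.array(c['tvec']).ravel())
def proj(c,P):
    return cv2.projectPoints(np.array(P,float).reshape(-1,1,3),np.array(c['rvec']),np.array(c['tvec']),c['mtx'],c['dist_coeffs'])[0].reshape(-1,2)
E
python3 - <<'E'
from h import *
print(arm.state())
for n in ['scene','top']:
    c=arm.read_camera(n); save(c,n+'0.png')
    for t in ['pin','tray','chest','dish','jar','syrup','jug','tumbler','cup','tamper','staple','lid_hinge','lid_edge','pin_grip','pin_mid','keeper','catch_tab']:
        r=arm.landmark_of(n,t)
        print(n,t,[(np.round(d['point'],3).tolist(),round(d['score'],2),proj(c,d['point'])[0].astype(int).tolist()) for d in r])
E
```

```text
{'time': 0.0, 'joints': array([-1.35498224e+00,  5.33899358e-02,  1.61430204e+00,  3.65994180e-05,
        1.47602169e+00, -1.18997867e-01]), 'joint_velocities': array([-0.00095249, -0.00067231, -0.00113237,  0.00060894, -0.00107199,
       -0.00065415]), 'joint_torque': array([-2.37166212e-03, -3.93680906e+01, -3.70175457e+01, -3.59102041e-04,
        7.04679958e-03,  7.29043109e-06]), 'eef_pos': array([ 0.20523912, -0.58964131,  0.21633775]), 'eef_rot': array([ 9.86020050e-01,  1.66623334e-01, -3.31226188e-05, -1.06014458e-03]), 'wrist_force': array([ 0.77926398, -0.34320411, -0.42363561]), 'wrist_torque': array([-0.0146567 , -0.02211396,  0.01248338]), 'width': 0.08514189268139251}
scene pin [([0.531, 0.024, 0.126], 0.66, [285, 216]), ([0.358, -0.048, -0.002], 0.61, [297, 191])]
scene tray [([0.271, 0.389, -0.002], 0.91, [429, 242]), ([0.518, 0.376, -0.001], 0.9, [388, 301]), ([0.792, -0.073, -0.002], 0.5, [201, 285])]
scene chest [([0.61, -0.082, -0.002], 0.58, [240, 239]), ([0.536, 0.027, 0.127], 0.5, [284, 218])]
scene dish [([0.444, -0.351, 0.003], 0.85, [210, 164])]
scene jar
[... 1757 characters left out ...]
53, 183])]
top tumbler [([0.669, 0.381, 0.0], 0.69, [160, 191])]
top cup [([0.651, -0.402, -0.003], 0.56, [393, 193])]
top tamper [([0.529, 0.018, 0.126], 0.67, [269, 225]), ([0.464, 0.104, 0.002], 0.49, [243, 251])]
top staple [([0.521, 0.021, 0.13], 0.56, [267, 227])]
top lid_hinge [([0.617, -0.163, 0.118], 0.65, [327, 196])]
top lid_edge [([0.659, 0.062, 0.12], 0.76, [254, 184]), ([0.521, 0.021, 0.131], 0.29, [267, 227])]
top pin_grip [([0.324, -0.095, 0.038], 0.56, [306, 292]), ([0.483, 0.014, 0.152], 0.52, [270, 238])]
top pin_mid [([0.355, -0.059, 0.004], 0.68, [294, 283]), ([0.519, 0.02, 0.128], 0.44, [268, 228])]
top keeper [([0.532, 0.018, 0.125], 0.36, [268, 224])]
top catch_tab []
```

View pics/scene0.png

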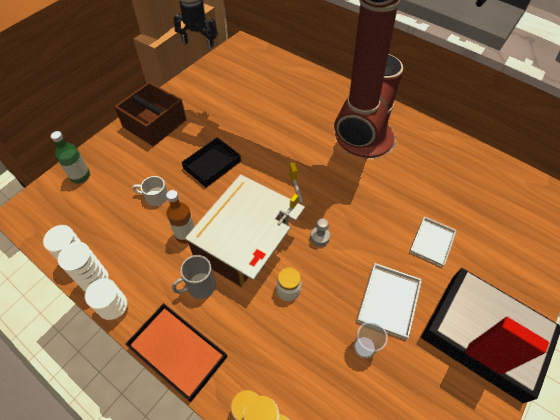

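View pics/top0.png

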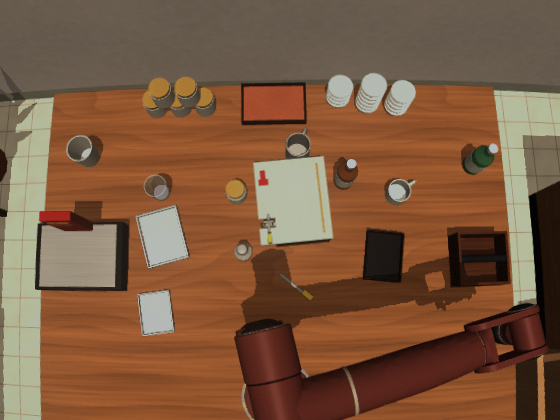

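The picture shows the chest at about (292,200) in the top view. Two things could be the pin: one in the staple at (269,235) and one on the counter at (296,286). Two could be the tray: the larger at (162,237) and the smaller at (156,312). The tamper is at (243,250) and the jar at (236,190). Next I'll fit the chest and tray from depth and crop the pin close up.

Run:
```python
from h import *
for n in ['top','scene']:
    c=arm.read_camera(n)
    H,W=c['range_z'].shape
    uv=np.stack(np.meshgrid(np.arange(W),np.arange(H)),-1).reshape(-1,1,2).astype(float)
    p=cv2.undistortPoints(uv,c['mtx'],c['dist_coeffs'])[:,0]
    z=c['range_z'].reshape(-1); X=np.c_[p*z[:,None],z]
    Rm=cv2.Rodrigues(np.array(c['rvec']))[0]; P=(X-np.array(c['tvec']).ravel())@Rm
    ok=(z>0)&(abs(P[:,2]-.126)<.006)&(abs(P[:,0]-.6)<.2)&(abs(P[:,1]+.05)<.18)
    m=ok.reshape(H,W).astype(np.uint8); m=cv2.morphologyEx(m,cv2.MORPH_OPEN,np.ones((3,3)))
    k,l,s,_=cv2.connectedComponentsWithStats(m); b=1+np.argmax(s[1:,4]); Q=P[(l==b).ravel()]
    r=cv2.minAreaRect((Q[:,:2]*1000).astype(np.float32)); print(n,'lid z',np.median(Q[:,2]),r,len(Q)); print(cv2.boxPoints(r))
    for nm in ['tray','dish']:
      for o in arm.outline_of(n,nm):
        Q=P[o['region'].ravel()&(z>0)]; Q=Q[(Q[:,2]>-.01)&(Q[:,2]<.05)]
        if len(Q)>20: print(nm,o['score'],cv2.minAreaRect((Q[:,:2]*1000).astype(np.float32)),Q[:,2].max())
    for o in arm.outline_of(n,'pin'):
        Q=P[o['region'].ravel()&(z>0)]; print('pin',o['score'],len(Q),Q.mean(0),cv2.minAreaRect((Q[:,:2]*1000).astype(np.float32)),Q[:,2].min(),Q[:,2].max())
    if n=='top': cr=c['img'][140:320,220:360]
    else: cr=c['img'][140:290,200:350]
    cv2.imwrite(f'pics/crop_{n}.png',cv2.resize(cr[:,:,::-1],None,fx=4,fy=4,interpolation=cv2.INTER_CUBIC)[:600])
```

```text
top lid z 0.12624673354669325 ((606.2396240234375, -55.245941162109375), (261.3336181640625, 217.6834259033203), 4.769865989685059) 4220
[[ 466.97473    42.353394]
 [ 485.07593  -174.57614 ]
 [ 745.5045   -152.84528 ]
 [ 727.4033     64.08426 ]]
tray 0.81 ((264.89642333984375, 392.67999267578125), (140.98886108398438, 115.59207916259766), 6.657226085662842) 0.02744077605219979
tray 0.72 ((517.09228515625, 375.42266845703125), (187.01651000976562, 148.83203125), 15.393380165100098) 0.03169237073982851
dish 0.57 ((439.01519775390625, -354.5987854003906), (130.0703582763672, 162.80979919433594), 83.25753021240234) 0.04858535918184405
pin 0.61 178 [ 0.34338091 -0.06606172  0.02855554] ((348.4418029785156, -61.157047271728516), (126.59276580810547, 17.270742416381836), 49.747432708740234) -0.009888431381770183 0.07009599615111288
scene lid z 0.12478638909010757 ((609.0740356445312, -52.61412811279297), (262.7574768066406, 221.9257354736328), 5.237558841705322) 6039
[[ 468.11456    45.892487]
 [ 488.3731   -175.10667 ]
 [ 750.0335   -151.12074 ]
 [ 729.77496    69.87842 ]]
tray 0.92 ((268.9742431640625, 394.4482421875), (140.45840454101562, 112.69046783447266), 9.455927848815918) 0.022397244846535082
tray 0.67 ((509.6565246582031, 375.22003173828125), (195.879150390625, 147.860107421875), 14.338769912719727) 0.026896654947912078
dish 0.97 ((428.20745849609375, -352.1981201171875), (142.4182891845703, 184.89085388183594), 83.7486801147461) 0.04040878919637124
pin 0.66 139 [0.50400957 0.02040413 0.14330602] ((470.37066650390625, 2.3808441162109375), (189.42022705078125, 35.59211730957031), 22.578514099121094) -0.0019601253517259275 0.17048849972490437
pin 0.6 220 [ 0.34117326 -0.07305269  0.02559553] ((339.59844970703125, -72.3787612915039), (162.58103942871094, 29.245708465576172), 42.45787048339844) -0.003163049915350811 0.06075622961949753
```

```bash
ls pics
```

```text
crop_scene.png
crop_top.png
scene0.png
top0.png
```

View pics/crop_top.png

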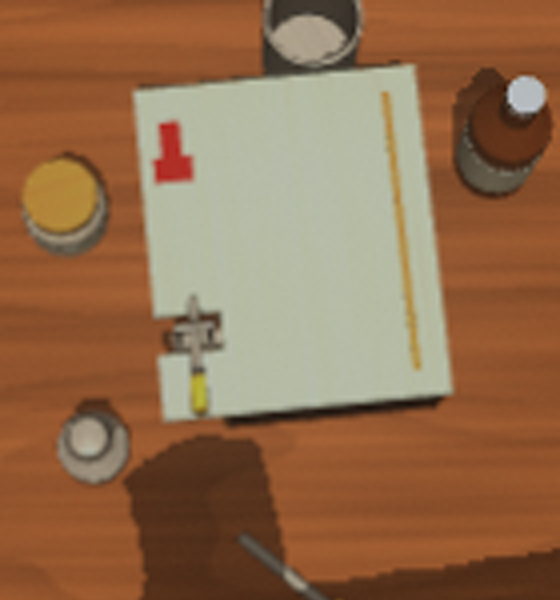

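View pics/crop_scene.png

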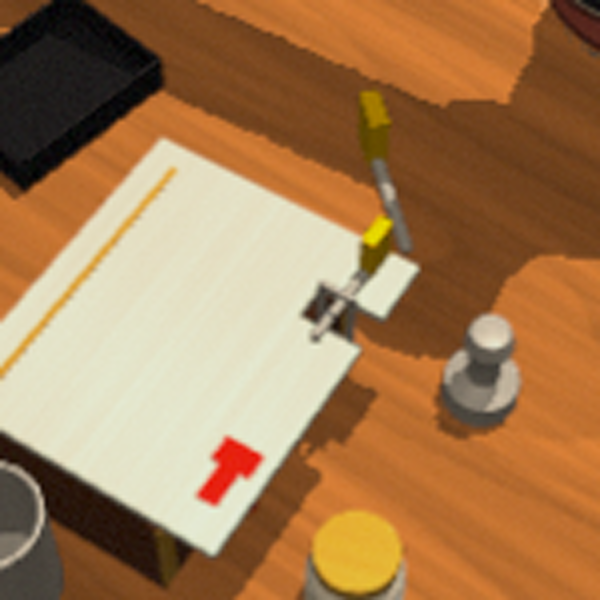

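The pin in the staple (top crop (198,390)) has a short rod, while the one on the counter is longer. So the staple pin is the smaller one and is the one to pull. The larger tray is at (162,237). The chest fit gives origin (0.611,-0.079) and yaw 5°, and the landmarks agree.

```bash
cat >> h.py <<'E'
import json,os
O=np.array([.611,-.079,0]); YAW=np.deg2rad(5)
CX=np.array([np.sin(YAW),-np.cos(YAW),0]); CY=np.array([np.cos(YAW),np.sin(YAW),0]); CZ=np.array([0,0,1.])
RC=np.c_[CX,CY,CZ]
def ch(x,y,z): return O+RC@(np.array([x,y,z])/1000)
def cmd():
    if os.path.exists('cmd.json'):
        d=json.load(open('cmd.json')); return np.array(d['p']),R.from_quat(d['q'])
    return np.array([.205,-.59,.218]),R.from_quat(arm.state()['eef_rot'])
def did(dp,tw):   # record final row
    p,r=cmd(); p=p+r.apply(np.array(dp)*.3); r=r*R.from_rotvec(np.array(tw)*2*np.pi)
    json.dump(dict(p=p.tolist(),q=r.as_quat().tolist()),open('cmd.json','w'))
def go(targets):
    p,r=cmd()
    for P,Rt in targets:
        print(np.round(P,3),'dp',np.round(r.inv().apply(np.array(P)-p)/.3,4).tolist(),'tw',np.round((r.inv()*Rt).as_rotvec()/2/np.pi,4).tolist())
def down(yaw):
    c,s=np.cos(yaw),np.sin(yaw); return R.from_matrix(np.array([[c,s,0],[s,-c,0],[0,0,-1]]))
E
python3 - <<'E'
from h import *
D=down(YAW); g=ch(-106,-113,150)
print(g)
go([([.30,-.35,.30],D),(g+[0,0,.12],D),(g+[0,0,.04],D),(g,D)])
E
```

```text
[0.48919149 0.01674804 0.15      ]
[ 0.3  -0.35  0.3 ] dp [0.5619, -0.6516, -0.2733] tw [0.0, 0.0, 0.0394]
[0.489 0.017 0.27 ] dp [1.5592, -1.599, -0.1734] tw [0.0, 0.0, 0.0394]
[0.489 0.017 0.19 ] dp [1.5592, -1.599, 0.0933] tw [0.0, 0.0, 0.0394]
[0.489 0.017 0.15 ] dp [1.5592, -1.599, 0.2266] tw [0.0, 0.0, 0.0394]
```

jog_arm(dp=[[0.562, -0.652, -0.273], [0.562, -0.652, -0.273], [0.562, -0.652, -0.273], [0.562, -0.652, -0.273], [0.562, -0.652, -0.273], [0.562, -0.652, -0.273], [0.562, -0.652, -0.273]], twist=[[0, 0, 0.0394], [0, 0, 0.0394], [0, 0, 0.0394], [0, 0, 0.0394], [0, 0, 0.0394], [0, 0, 0.0394], [0, 0, 0.0394]], claw=[0, 0, 0, 0, 0, 0, 0])

```text
time: 2.9
eef_pos: [0.3016, -0.3488, 0.3017]
eef_rot: [0.999, 0.045, 0.001, 0.002]
wrist_force: [-0.5, -0.8, 0.2]
width: 0.0426
```

Run:
```python
from h import *
did([.562,-.652,-.273],[0,0,.0394]); print(cmd()[0],cmd()[1].as_quat(),arm.state()['eef_rot'])
D=down(YAW); g=ch(-106,-113,150)
go([(g+[0,0,.12],D),(g+[0,0,.04],D),(g,D)])
```

```text
[ 0.35494973 -0.37962298  0.29954459] [ 0.99693073 -0.0782596   0.0013757   0.0016304 ] [0.99896556 0.04542313 0.00116388 0.00178778]
[0.489 0.017 0.27 ] dp [0.2355, -1.3752, 0.095] tw [0.0005, -0.0004, -0.0388]
[0.489 0.017 0.19 ] dp [0.2347, -1.376, 0.3617] tw [0.0005, -0.0004, -0.0388]
[0.489 0.017 0.15 ] dp [0.2343, -1.3764, 0.495] tw [0.0005, -0.0004, -0.0388]
```

Run:
```python
from h import *
json.dump(dict(p=[.3,-.35,.3],q=down(YAW).as_quat().tolist()),open('cmd.json','w'))
for i in range(3):
  s=arm.state(); print(s['eef_pos'],s['time'],s['eef_rot'],down(YAW).as_quat())
D=down(YAW); g=ch(-106,-113,150)
go([([.44,-.1,.29],D),(g+[0,0,.12],D),(g+[0,0,.04],D),(g,D)])
```

```text
[ 0.30157266 -0.34876418  0.30166593] 2.9 [0.99896556 0.04542313 0.00116388 0.00178778] [0.99904822 0.04361939 0.         0.        ]
[ 0.30157266 -0.34876418  0.30166593] 2.9 [0.99896556 0.04542313 0.00116388 0.00178778] [0.99904822 0.04361939 0.         0.        ]
[ 0.30157266 -0.34876418  0.30166593] 2.9 [0.99896556 0.04542313 0.00116388 0.00178778] [0.99904822 0.04361939 0.         0.        ]
[ 0.44 -0.1   0.29] dp [0.5375, -0.7895, 0.0333] tw [0.0, 0.0, 0.0]
[0.489 0.017 0.27 ] dp [0.7348, -1.1629, 0.1] tw [0.0, 0.0, 0.0]
[0.489 0.017 0.19 ] dp [0.7348, -1.1629, 0.3667] tw [0.0, 0.0, 0.0]
[0.489 0.017 0.15 ] dp [0.7348, -1.1629, 0.5] tw [0.0, 0.0, 0.0]
```

jog_arm(dp=[[0.5375, -0.7895, 0.0333], [0.5375, -0.7895, 0.0333], [0.5375, -0.7895, 0.0333], [0.5375, -0.7895, 0.0333], [0.5375, -0.7895, 0.0333], [0.5375, -0.7895, 0.0333], [0.5375, -0.7895, 0.0333]], twist=[[0, 0, 0], [0, 0, 0], [0, 0, 0], [0, 0, 0], [0, 0, 0], [0, 0, 0], [0, 0, 0]], claw=[0, 0, 0, 0, 0, 0, 0])

```text
time: 3.6
eef_pos: [0.4415, -0.0976, 0.2885]
eef_rot: [0.999, 0.046, -0.001, -0.001]
wrist_force: [-1.0, -0.6, -0.3]
width: 0.0429
```

Run:
```python
from h import *
did([.5375,-.7895,.0333],[0,0,0]); print(arm.state()['eef_pos'])
D=down(YAW); g=ch(-106,-113,150)
go([(g+[0,0,.12],D),(g+[0,0,.04],D),(g,D)])
```

```text
[ 0.44148552 -0.09764981  0.28849497]
[0.489 0.017 0.27 ] dp [0.1973, -0.3734, 0.0667] tw [0.0, 0.0, 0.0]
[0.489 0.017 0.19 ] dp [0.1973, -0.3734, 0.3334] tw [0.0, 0.0, 0.0]
[0.489 0.017 0.15 ] dp [0.1973, -0.3734, 0.4667] tw [0.0, 0.0, 0.0]
```

Moving to the pose above the grip, then I'll check with the wrist camera.

jog_arm(dp=[[0.197, -0.373, 0.067], [0.197, -0.373, 0.067], [0.197, -0.373, 0.067], [0.197, -0.373, 0.067], [0.197, -0.373, 0.067]], twist=[[0, 0, 0], [0, 0, 0], [0, 0, 0], [0, 0, 0], [0, 0, 0]], claw=[0, 0, 0, 0, 0])

```text
time: 4.1
eef_pos: [0.4895, 0.0154, 0.2687]
eef_rot: [0.999, 0.043, -0.001, 0.0]
wrist_force: [0.3, 0.3, 0.5]
width: 0.0421
```

Run:
```python
from h import *
did([.197,-.373,.067],[0,0,0])
c=arm.read_camera('wrist'); save(c,'w1.png')
for t in ['pin','pin_grip','staple','lid_edge','chest','tray','pin_mid']:
    r=arm.landmark_of('wrist',t)
    print(t,[(np.round(d['point'],4).tolist(),round(d['score'],2),proj(c,d['point'])[0].astype(int).tolist()) for d in r])
print(ch(-106,-113,150),ch(-106,-65,126),proj(c,ch(-106,-113,150)),arm.state()['eef_pos'])
for o in arm.outline_of('wrist','pin'):
    print(o['score'],o['region'].sum())
```

```text
pin [([0.5343, 0.0169, 0.1252], 0.87, [281, 141]), ([0.3611, -0.0472, 0.0007], 0.8, [316, 263])]
pin_grip [([0.4875, 0.0202, 0.1489], 0.89, [272, 200])]
staple [([0.5393, 0.0214, 0.1297], 0.71, [276, 135])]
lid_edge []
chest [([0.6148, -0.0764, 0.0005], 0.55, [368, 65]), ([0.5181, 0.0164, 0.1341], 0.29, [280, 161])]
tray []
pin_mid [([0.3507, -0.0628, 0.0073], 0.9, [327, 273]), ([0.5162, 0.0191, 0.1302], 0.63, [277, 162]), ([0.611, -0.078, 0.0003], 0.62, [369, 68])]
[0.48919149 0.01674804 0.15      ] [0.53700884 0.02093151 0.126     ] [[277.19321749 199.33839556]] [0.48943049 0.01582678 0.26968715]
0.59 410
0.56 1292
0.47 53302
```

View pics/w1.png

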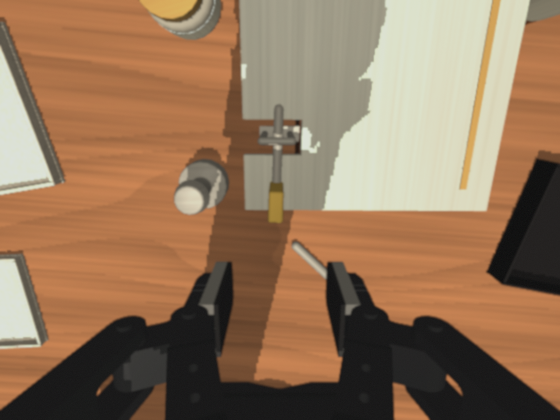

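The yellow head at (276,203) lies where it was predicted, centred between the fingers. Descending and gripping.

jog_arm(dp=[[0, -0.003, 0.13], [0, -0.003, 0.27], [0, -0.003, 0.33], [0, -0.003, 0.4], [0, -0.003, 0.4], [0, -0.003, 0.4], [0, -0.003, 0.4], [0, -0.003, 0.4], [0, -0.003, 0.4], [0, -0.003, 0.4]], twist=[[0, 0, 0], [0, 0, 0], [0, 0, 0], [0, 0, 0], [0, 0, 0], [0, 0, 0], [0, 0, 0], [0, 0, 0], [0, 0, 0], [0, 0, 0]], claw=[0, 0, 0, 0, 0, 1, 1, 1, 1, 1])

```text
time: 5.55
eef_pos: [0.4905, 0.0173, 0.1512]
eef_rot: [0.999, 0.044, 0.002, 0.0]
wrist_force: [-0.4, 0.1, 5.9]
width: 0.0072
```

Run:
```python
from h import *
did([0,-.003,.4],[0,0,0])
c=arm.read_camera('wrist'); save(c,'w2.png')
c=arm.read_camera('scene'); cv2.imwrite('pics/s2.png',cv2.resize(c['img'][150:270,220:340,::-1],None,fx=5,fy=5,interpolation=cv2.INTER_CUBIC))
s=arm.state();print(s['width'],s['wrist_force'],s['eef_pos'])
```

```text
0.007563843680948525 [0.22233788 0.11401266 4.92506728] [0.4904737  0.01727226 0.15116651]
```

View pics/w2.png

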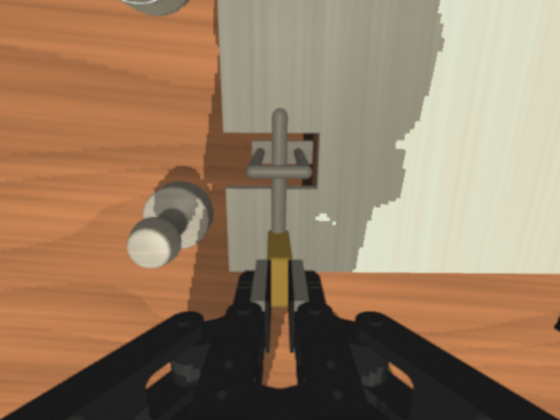

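View pics/s2.png

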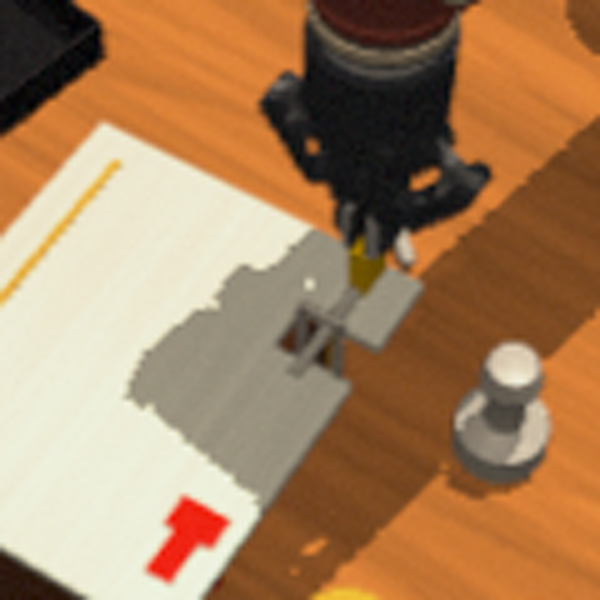

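The fingers hold the yellow head at (279,280) and the rod still lies in the staple. Pulling along chest -y with a slight rise.

jog_arm(dp=[[-0.03, 0, -0.004], [-0.08, 0, -0.004], [-0.13, 0, -0.004], [-0.18, 0, -0.004], [-0.23, 0, -0.004], [-0.27, 0, -0.004], [-0.27, 0, -0.004], [-0.27, 0, -0.004]], twist=[[0, 0, 0], [0, 0, 0], [0, 0, 0], [0, 0, 0], [0, 0, 0], [0, 0, 0], [0, 0, 0], [0, 0, 0]], claw=[1, 1, 1, 1, 1, 1, 1, 1])

```text
time: 6.45
eef_pos: [0.4083, 0.0104, 0.1503]
eef_rot: [0.999, 0.044, -0.0, -0.0]
wrist_force: [-0.3, -0.2, -1.1]
width: 0.0071
```

Run:
```python
from h import *
did([-.27,0,-.004],[0,0,0])
c=arm.read_camera('wrist'); save(c,'w3.png')
D=down(YAW); D15=down(np.deg2rad(15))
p=cmd()[0]
go([(p+[0,0,.12],D),([.45,.20,.27],D),([.482,.367,.2],D15),([.482,.367,.032],D15)])
```

```text
[0.408 0.01  0.271] dp [0.0, 0.0, -0.4] tw [0.0, 0.0, 0.0]
[0.45 0.2  0.27] dp [0.1934, -0.6173, -0.3963] tw [0.0, 0.0, 0.0]
[0.482 0.367 0.2  ] dp [0.3482, -1.1625, -0.163] tw [0.0, 0.0, -0.0278]
[0.482 0.367 0.032] dp [0.3482, -1.1625, 0.397] tw [0.0, 0.0, -0.0278]
```

View pics/w3.png

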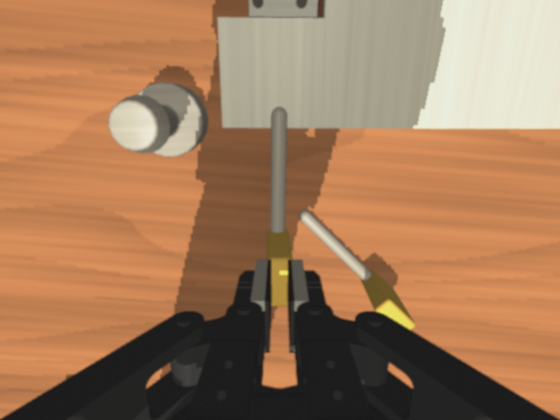

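The pin is out: its rod tip at (279,115) has cleared the staple. Lifting, then carrying it left.

jog_arm(dp=[[0, 0, -0.15], [0, 0, -0.3], [0, 0, -0.4], [0.193, -0.617, -0.396], [0.193, -0.617, -0.396], [0.193, -0.617, -0.396], [0.193, -0.617, -0.396], [0.193, -0.617, -0.396], [0.193, -0.617, -0.396]], twist=[[0, 0, 0], [0, 0, 0], [0, 0, 0], [0, 0, 0], [0, 0, 0], [0, 0, 0], [0, 0, 0], [0, 0, 0], [0, 0, 0]], claw=[1, 1, 1, 1, 1, 1, 1, 1, 1])

```text
time: 7.4
eef_pos: [0.4502, 0.2007, 0.2686]
eef_rot: [0.999, 0.045, -0.001, 0.0]
wrist_force: [-0.4, -1.0, -1.4]
width: 0.0074
```

Run:
```python
from h import *
did([.193,-.617,-.396],[0,0,0]); 
c=arm.read_camera('wrist'); 
for t in ['tray']:
    r=arm.landmark_of('wrist',t); print([(np.round(d['point'],4).tolist(),round(d['score'],2)) for d in r])
D15=down(np.deg2rad(15))
go([([.482,.367,.2],D15),([.482,.367,.032],D15)])
```

```text
[([0.2728, 0.3919, -0.0016], 0.97), ([0.5155, 0.3732, -0.0018], 0.62)]
[0.482 0.367 0.2  ] dp [0.1552, -0.5455, 0.233] tw [0.0, 0.0, -0.0278]
[0.482 0.367 0.032] dp [0.1552, -0.5455, 0.793] tw [0.0, 0.0, -0.0278]
```

jog_arm(dp=[[0.155, -0.545, 0.233], [0.155, -0.545, 0.233], [0.155, -0.545, 0.233], [0.155, -0.545, 0.233], [0.155, -0.545, 0.233], [0.155, -0.545, 0.38], [0.155, -0.545, 0.53], [0.155, -0.545, 0.67], [0.155, -0.545, 0.74], [0.155, -0.545, 0.77], [0.155, -0.545, 0.793], [0.155, -0.545, 0.793], [0.155, -0.545, 0.793]], twist=[[0, 0, -0.0278], [0, 0, -0.0278], [0, 0, -0.0278], [0, 0, -0.0278], [0, 0, -0.0278], [0, 0, -0.0278], [0, 0, -0.0278], [0, 0, -0.0278], [0, 0, -0.0278], [0, 0, -0.0278], [0, 0, -0.0278], [0, 0, -0.0278], [0, 0, -0.0278]], claw=[1, 1, 1, 1, 1, 1, 1, 1, 1, 1, 1, 1, 1])

```text
time: 8.8
eef_pos: [0.4837, 0.3671, 0.0335]
eef_rot: [0.991, 0.13, 0.001, -0.001]
wrist_force: [0.1, -0.3, -1.0]
width: 0.0074
```

Run:
```python
from h import *
did([.155,-.545,.793],[0,0,-.0278])
c=arm.read_camera('wrist'); save(c,'w4.png')
print(cmd()[0])
```

```text
[0.48196596 0.36683716 0.03201   ]
```

View pics/w4.png

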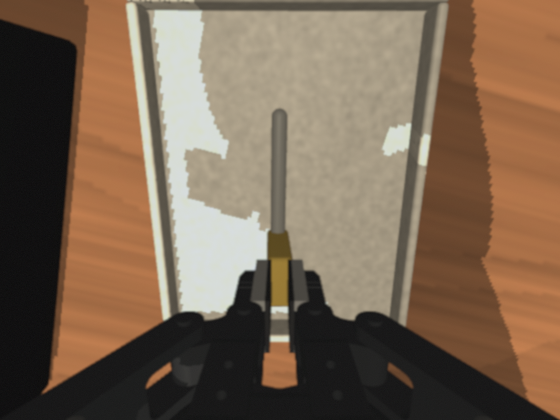

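The pin is inside the tray, its rod running from (279,230) to (279,112). Releasing, then lifting.

jog_arm(dp=[[0, 0, 0.004], [0, 0, 0.004], [0, 0, 0.004], [0, 0, 0.004], [0, 0, 0.004], [0, 0, -0.05], [0, 0, -0.15], [0, 0, -0.3], [0, 0, -0.45], [0, 0, -0.6], [0, 0, -0.6], [0, 0, -0.6]], twist=[[0, 0, 0], [0, 0, 0], [0, 0, 0], [0, 0, 0], [0, 0, 0], [0, 0, 0], [0, 0, 0], [0, 0, 0], [0, 0, 0], [0, 0, 0], [0, 0, 0], [0, 0, 0]], claw=[1, 0.3, 0.3, 0.3, 0.3, 0.3, 0.3, 0.3, 0.3, 0.3, 0.3, 0.3])

```text
time: 10.05
eef_pos: [0.4833, 0.3673, 0.215]
eef_rot: [0.991, 0.131, 0.002, -0.001]
wrist_force: [-0.6, 0.3, 0.3]
width: 0.0302
```

Run:
```python
from h import *
did([0,0,-.6],[0,0,0])
c=arm.read_camera('wrist'); save(c,'w5.png')
for t in ['pin_mid','tray','jar','tamper']:
    r=arm.landmark_of('wrist',t); print(t,[(np.round(d['point'],4).tolist(),round(d['score'],2)) for d in r])
print(cmd()[0])
```

```text
pin_mid [([0.509, 0.3735, 0.0109], 0.96)]
tray [([0.5169, 0.3712, 0.0011], 0.89)]
jar [([0.6591, 0.1279, -0.0001], 0.56)]
tamper [([0.4673, 0.1085, 0.001], 0.95)]
[0.48196596 0.36683716 0.21201   ]
```

View pics/w5.png

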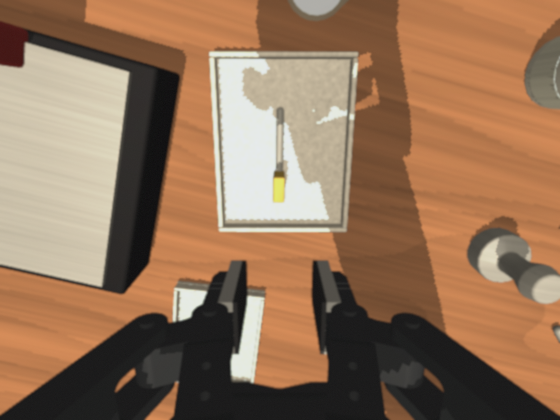

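The pin lies in the large tray (head at (279,188), pin_mid within 8 mm of the tray centre). Next I'll work out the tilted poses for the catch.

```bash
cat >> h.py <<'E'
def tilt(deg,up=True):
    a=np.deg2rad(deg); d=np.array([np.sin(a),0,-np.cos(a)]); u=np.array([np.cos(a),0,np.sin(a)])
    x=u if up else -u; y=np.cross(d,x); return R.from_matrix(RC@np.c_[x,y,d])
def tcp(tip,deg): # tip in chest mm -> world TCP
    a=np.deg2rad(deg); d=np.array([np.sin(a),0,-np.cos(a)]); return ch(*(np.array(tip,float)-17*d))
E
python3 - <<'E'
from h import *
print(arm.state()['joints'])
for up in (True,False):
    T=tilt(45,up); print(up,T.as_quat()); go([(tcp((-116-90,39,79+90),45),T)])
    print('from down,yaw5:',(down(YAW).inv()*T).as_rotvec())
E
```

```text
[ 5.27207411e-01  1.28642600e-02  1.66732013e+00 -2.13454507e-05
  1.46492430e+00  1.83612159e+00]
True [ 0.68115544 -0.62416397  0.28214382  0.25853718]
[0.631 0.142 0.181] dp [0.2849, 0.8537, 0.1033] tw [-0.1084, 0.091, 0.2618]
from down,yaw5: [-0.61394313  0.61394313  1.48218982]
False [ 0.62416397  0.68115544 -0.25853718  0.28214382]
[0.631 0.142 0.181] dp [0.2849, 0.8537, 0.1033] tw [-0.0869, -0.1036, -0.2099]
from down,yaw5: [-0.61394313 -0.61394313 -1.48218982]
```

Run:
```python
from h import *
T=tilt(45,False); print((cmd()[1].inv()*T).magnitude()*57.3)
go([(cmd()[0]+[0.02,-.03,.1],cmd()[1]),(tcp((-116-110,39,79+120),45),T)])
```

```text
89.89840420562298
[0.502 0.337 0.312] dp [0.0385, 0.1139, -0.3333] tw [0.0, 0.0, 0.0]
[0.629 0.162 0.211] dp [0.2965, 0.7881, 0.0033] tw [-0.0869, -0.1036, -0.2099]
```

jog_arm(dp=[[0.0385, 0.1139, -0.3333], [0.0385, 0.1139, -0.3333], [0.2965, 0.7881, -0.2], [0.2965, 0.7881, -0.2], [0.2965, 0.7881, -0.2], [0.2965, 0.7881, -0.2], [0.2965, 0.7881, -0.2], [0.2965, 0.7881, -0.2], [0.2965, 0.7881, -0.2], [0.2965, 0.7881, -0.2], [0.2965, 0.7881, -0.2], [0.2965, 0.7881, -0.1], [0.2965, 0.7881, 0.003], [0.2965, 0.7881, 0.003], [0.2965, 0.7881, 0.003], [0.2965, 0.7881, 0.003]], twist=[[0, 0, 0], [0, 0, 0], [-0.0869, -0.1036, -0.2099], [-0.0869, -0.1036, -0.2099], [-0.0869, -0.1036, -0.2099], [-0.0869, -0.1036, -0.2099], [-0.0869, -0.1036, -0.2099], [-0.0869, -0.1036, -0.2099], [-0.0869, -0.1036, -0.2099], [-0.0869, -0.1036, -0.2099], [-0.0869, -0.1036, -0.2099], [-0.0869, -0.1036, -0.2099], [-0.0869, -0.1036, -0.2099], [-0.0869, -0.1036, -0.2099], [-0.0869, -0.1036, -0.2099], [-0.0869, -0.1036, -0.2099]], claw=[1, 1, 1, 1, 1, 1, 1, 1, 1, 1, 1, 1, 1, 1, 1, 1])

```text
time: 11.9
eef_pos: [0.6306, 0.1613, 0.213]
eef_rot: [0.625, 0.68, -0.257, 0.283]
wrist_force: [-0.1, -0.8, -0.4]
width: 0.0005
```

Run:
```python
from h import *
did([.2965,.7881,.003],[-.0869,-.1036,-.2099]); print(cmd()[0],cmd()[1].as_quat()); s=arm.state(); print(s['joints'],s['eef_rot'])
c=arm.read_camera('wrist'); save(c,'w6.png')
for t in ['lid_edge','catch_tab','keeper','chest','jar','staple']:
    r=arm.landmark_of('wrist',t); print(t,[(np.round(d['point'],4).tolist(),np.round((RC.T@(np.array(d['point'])-O))*1000).tolist(),round(d['score'],2),proj(c,d['point'])[0].astype(int).tolist()) for d in r])
```

```text
[0.62910632 0.16150581 0.21111   ] [ 0.62419071  0.68119771 -0.25848627  0.28202924]
[ 0.43664153  0.32010478  1.46321902 -0.72963923  1.65656375  0.40128194] [ 0.62532767  0.68037755 -0.25717439  0.28268893]
lid_edge [([0.6648, 0.0622, 0.1168], [-136.0, 66.0, 117.0], 0.88, [307, 197])]
catch_tab [([0.663, 0.0468, 0.0833], [-121.0, 63.0, 83.0], 0.55, [301, 175])]
keeper [([0.6071, 0.0169, 0.0839], [-96.0, 4.0, 84.0], 0.92, [244, 189])]
chest [([0.6136, -0.0768, -0.0039], [-2.0, 3.0, -4.0], 0.85, [252, 170])]
jar [([0.6571, 0.1297, -0.0003], [-204.0, 64.0, -0.0], 0.93, [305, 43])]
staple [([0.5407, 0.0215, 0.1277], [-106.0, -61.0, 128.0], 0.95, [172, 223])]
```

View pics/w6.png

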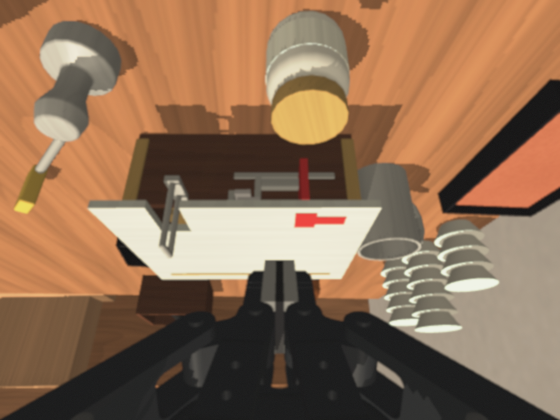

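The wrist view shows the red tab under the lid edge at (304,180), the catch steel at (285,180) and the keeper at (244,189). The landmarks sit 2–4 mm further along chest +y than my fit, so I'm shifting the chest origin by 2.5 mm that way.

```bash
sed -i 's/^O=.*YAW=/O=np.array([.6135,-.0788,0]); YAW=/' h.py; grep -n "^O=" h.py
python3 - <<'E'
from h import *
T=tilt(45,False); tip=np.array([-117,38,76.5])
go([(tcp(tip+k*np.array([-1,0,1]),45),T) for k in (85,40,20,0)])
E
```

```text
14:O=np.array([.6135,-.0788,0]); YAW=np.deg2rad(5)
[0.633 0.138 0.174] dp [0.032, 0.005, 0.1452] tw [-0.0, -0.0, 0.0]
[0.637 0.093 0.129] dp [0.0319, 0.0051, 0.3573] tw [-0.0, -0.0, 0.0]
[0.638 0.073 0.109] dp [0.0319, 0.0051, 0.4516] tw [-0.0, -0.0, 0.0]
[0.64  0.053 0.089] dp [0.0319, 0.0051, 0.5459] tw [-0.0, -0.0, 0.0]
```

jog_arm(dp=[[0.032, 0.005, 0.145], [0.032, 0.005, 0.25], [0.032, 0.005, 0.357], [0.032, 0.005, 0.42], [0.032, 0.005, 0.452], [0.032, 0.005, 0.452]], twist=[[0, 0, 0], [0, 0, 0], [0, 0, 0], [0, 0, 0], [0, 0, 0], [0, 0, 0]], claw=[1, 1, 1, 1, 1, 1])

```text
time: 12.85
eef_pos: [0.6384, 0.0721, 0.1074]
eef_rot: [0.624, 0.681, -0.259, 0.282]
wrist_force: [0.6, -0.0, 0.3]
width: 0.0
```

Run:
```python
from h import *
did([.032,.005,.452],[0,0,0])
c=arm.read_camera('wrist'); save(c,'w7.png')
for t in ['lid_edge','catch_tab','keeper']:
    r=arm.landmark_of('wrist',t); print(t,[(np.round((RC.T@(np.array(d['point'])-O))*1000).tolist(),round(d['score'],2),proj(c,d['point'])[0].astype(int).tolist()) for d in r])
c=arm.read_camera('scene'); cv2.imwrite('pics/s7.png',cv2.resize(c['img'][180:300,220:340,::-1],None,fx=5,fy=5,interpolation=cv2.INTER_CUBIC))
```

```text
lid_edge [([-135.0, 62.0, 115.0], 0.7, [325, 286])]
catch_tab [([-120.0, 58.0, 84.0], 0.97, [312, 242])]
keeper [([-95.0, 2.0, 88.0], 0.95, [225, 261])]
```

View pics/w7.png

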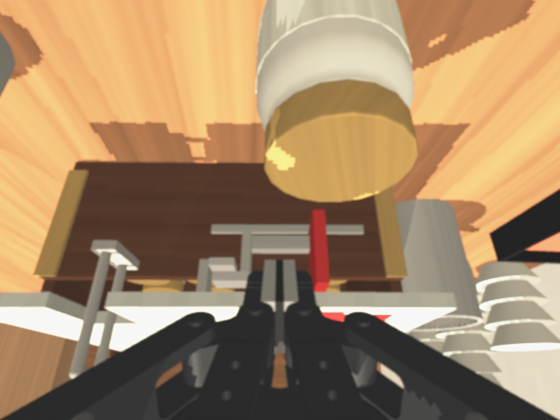

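View pics/s7.png

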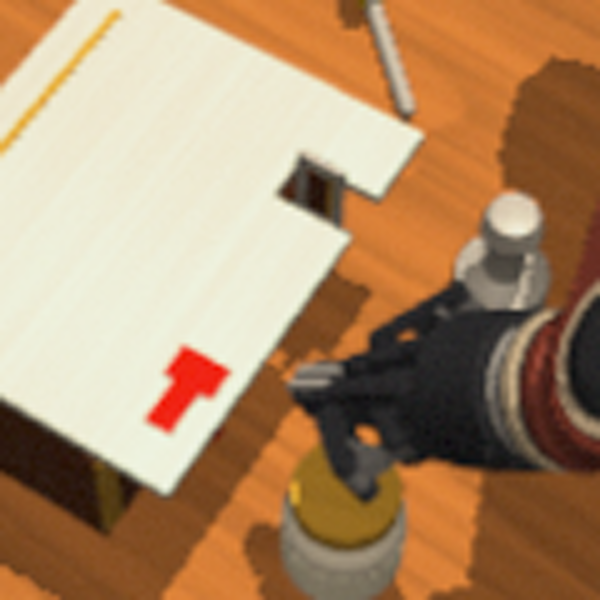

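The fingertips at (278,265) are just in front of the lid edge and to the left of the tab at (318,250). Going under.

jog_arm(dp=[[0, 0, 0.03], [0, 0, 0.06], [0, 0, 0.094], [0, 0, 0.094], [0, 0, 0.094]], twist=[[0, 0, 0], [0, 0, 0], [0, 0, 0], [0, 0, 0], [0, 0, 0]], claw=[1, 1, 1, 1, 1])

```text
time: 13.6
eef_pos: [0.64, 0.0524, 0.0873]
eef_rot: [0.624, 0.681, -0.259, 0.282]
wrist_force: [0.6, -0.7, 0.1]
width: 0.0001
```

Run:
```python
from h import *
did([0,0,.094],[0,0,0]); s=arm.state()
d=np.array([.7071,0,-.7071]); print('tip chest',(RC.T@(s['eef_pos']-O))*1000+17*d)
c=arm.read_camera('wrist'); save(c,'w8.png')
```

```text
tip chest [-116.32532694   37.8561409    75.29699919]
```

View pics/w8.png

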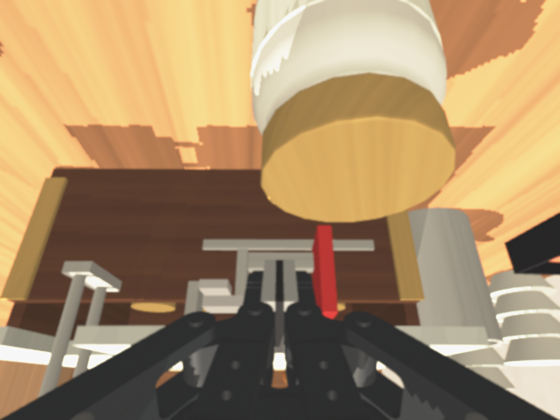

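The fingertips (278,280) are under the edge beside the tab (325,275), with no contact force. Pushing +y.

jog_arm(dp=[[0, 0.025, 0], [0, 0.045, 0], [0, 0.06, 0], [0, 0.07, 0], [0, 0.07, 0]], twist=[[0, 0, 0], [0, 0, 0], [0, 0, 0], [0, 0, 0], [0, 0, 0]], claw=[1, 1, 1, 1, 1])

```text
time: 14.15
eef_pos: [0.6619, 0.0548, 0.088]
eef_rot: [0.624, 0.681, -0.258, 0.282]
wrist_force: [1.0, -0.1, 0.1]
width: -0.0001
```

Run:
```python
from h import *
did([0,.07,0],[0,0,0]); s=arm.state()
d=np.array([.7071,0,-.7071]); print('tip chest',(RC.T@(s['eef_pos']-O))*1000+17*d, 'F chest',RC.T@s['wrist_force'])
c=arm.read_camera('wrist'); save(c,'w9.png')
for t in ['catch_tab','keeper']:
    r=arm.landmark_of('wrist',t); print(t,[(np.round((RC.T@(np.array(d['point'])-O))*1000).tolist(),round(d['score'],2),proj(c,d['point'])[0].astype(int).tolist()) for d in r])
print('F chest',RC.T@arm.state()['wrist_force'])
```

```text
tip chest [-116.85101732   59.83587358   76.02461151] F chest [0.14539779 0.99811823 0.14814837]
catch_tab [([-122.0, 57.0, 86.0], 0.9, [274, 264])]
keeper [([-96.0, 2.0, 88.0], 0.63, [180, 281])]
F chest [-0.17111908 -0.38265931  0.62521344]
```

View pics/w9.png

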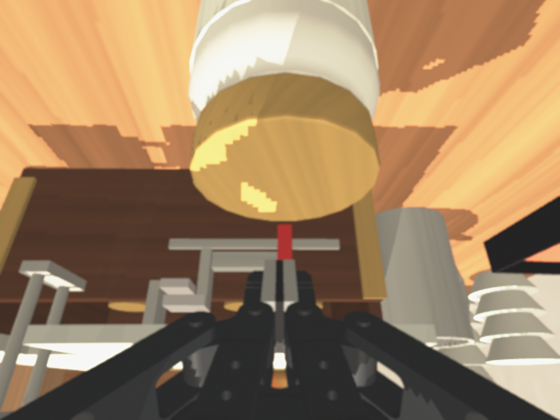

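The force stays near zero and the tab (285,240) is still at rest behind the fingertips. They passed in front of it, so they aren't deep enough. Measuring the tip and tab from depth.

Run:
```python
from h import *
c=arm.read_camera('wrist')
f=lambda u,v:np.round((RC.T@(deproj(c,u,v)-O))*1000,1)
for u,v in [(270,262),(270,266),(270,275),(270,285),(290,264),(290,270),(290,285),(284,230),(284,240),(284,250),(284,256),(288,250),(150,335),(350,330),(350,324),(400,330)]: print(u,v,f(u,v),c['img'][v,u])
p=proj(c,tcp((-116.8,59.8,76),45)); print(p,'tip',proj(c,[ch(-116.8,59.8,76),ch(-122,60,86),ch(-122,60,62),ch(-122,60,110),ch(-135,0,118),ch(-135,100,118)]))
```

```text
270 262 [-150.5   54.8   94.3] [124 120 110]
270 266 [-153.4   54.9   97.1] [124 119 109]
270 275 [-159.4   55.1  102.8] [124 120 109]
270 285 [-165.    55.3  108.4] [124 120 109]
290 264 [-150.8   63.6   95.3] [124 120 109]
290 270 [-156.3   63.3   99.7] [124 120 109]
290 285 [-164.6   63.   108.3] [124 120 109]
284 230 [-120.9   61.5   65.5] [175  53  50]
284 240 [-122.1   61.5   72. ] [175  52  49]
284 250 [-120.9   61.5   77.3] [175  52  49]
284 256 [-121.1   61.4   80.8] [175  52  49]
288 250 [-120.9   63.6   77.3] [175  52  49]
150 335 [-186.6   20.5  129.3] [79 77 70]
350 330 [-184.8   80.3  127.6] [49 50 49]
350 324 [-185.    80.5  125.9] [43 44 44]
400 330 [-185.3   95.3  127.7] [104 101  90]
[[281.02284826 264.3012155 ]] tip [[280.84683679 250.401163  ]
 [281.31967069 264.80695146]
 [281.20950758 223.35665179]
 [281.44567783 311.79654383]
 [146.87217407 324.51958703]
 [371.44867494 324.52678497]]
```

Run:
```python
from h import *
c=arm.read_camera('wrist')
Rm=cv2.Rodrigues(np.array(c['rvec']))[0]; C=-Rm.T@np.array(c['tvec']).ravel(); print('cam chest',RC.T@(C-O)*1000,'fwd',RC.T@Rm[2])
s=arm.state(); rt=R.from_quat(s['eef_rot']); t0=s['eef_pos']
print('cam in tool',rt.inv().apply(C-t0)*1000,'fwd tool',rt.inv().apply(Rm[2]))
for v in range(250,330,8):
    P=deproj(c,270,v); print(v,c['range_z'][v,270],np.round(rt.inv().apply(P-t0)*1000,1),c['img'][v,270])
for z in (17,0,-20,-40): print(z,proj(c,[t0+rt.apply([0.011*k,-.006,z/1000]) for k in (1,0,-1)]).round().tolist())
c=arm.read_camera('scene'); save(c,'s10.png'); cv2.imwrite('pics/s10c.png',cv2.resize(c['img'][210:290,230:310,::-1],None,fx=7,fy=7,interpolation=cv2.INTER_CUBIC))
```

```text
cam chest [-293.95349175   58.64406426  143.62725406] fwd [ 8.87690263e-01  6.70902064e-04 -4.60440601e-01]
cam in tool [  77.3370007    -0.46780028 -156.13162299] fwd tool [-3.02336477e-01  8.54330669e-04  9.53200884e-01]
250 0.22415164 [-14.6  -6.2  49.9] [109  92  78]
258 0.21053714 [-13.7  -5.9  35.9] [139 133 120]
266 0.1465906 [ 10.7  -4.2 -23.5] [124 120 109]
274 0.1397712 [ 10.7  -4.1 -30.6] [124 119 109]
282 0.13429564 [ 10.3  -3.9 -36.5] [124 120 109]
290 0.12727174 [ 11.   -3.7 -43.7] [124 119 109]
298 0.12192085 [ 11.   -3.6 -49.2] [124 119 109]
306 0.116173066 [ 11.6  -3.4 -55.1] [105 101  93]
314 0.11038639 [ 12.4  -3.3 -60.9] [43 43 44]
322 0.10850577 [ 11.1  -3.2 -63.3] [44 44 45]
17 [[269.0, 231.0], [269.0, 250.0], [269.0, 268.0]]
0 [[268.0, 244.0], [268.0, 264.0], [268.0, 283.0]]
-20 [[266.0, 262.0], [266.0, 284.0], [267.0, 306.0]]
-40 [[264.0, 285.0], [265.0, 310.0], [265.0, 334.0]]
```

View pics/s10c.png

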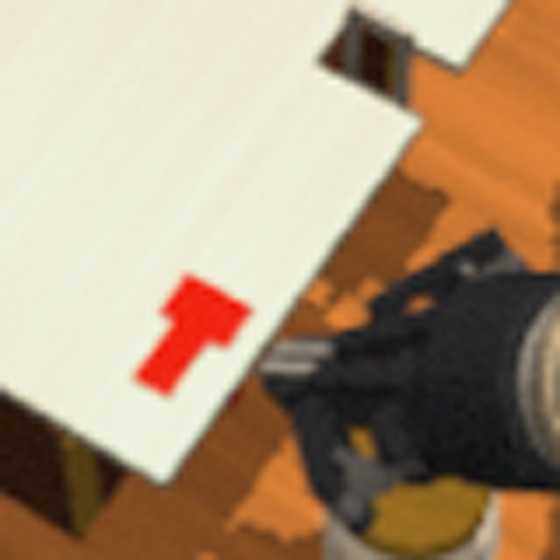

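Run:
```python
from h import *
print('overhang',arm.finger_overhang,[a for a in dir(arm) if a[0]!='_'])
s=arm.state(); rt=R.from_quat(s['eef_rot']); t0=s['eef_pos']
for n in ['scene','top']:
    c=arm.read_camera(n)
    print(n,'TCP',proj(c,t0),'tip',proj(c,t0+rt.apply([0,0,.017])),'z-20',proj(c,t0+rt.apply([0,0,-.02])))
    H,W=c['range_z'].shape
    u0,v0=proj(c,t0)[0].astype(int)
    for v in range(v0-16,v0+18,2):
        for u in range(u0-16,u0+30,2):
            P=deproj(c,u,v); q=rt.inv().apply(P-t0)*1000
            if abs(q[1])<30 and abs(q[0])<16 and -60<q[2]<25: print(u,v,q.round(),end=' ')
    cv2.imwrite(f'pics/{n}11.png',cv2.resize(c['img'][v0-40:v0+40,u0-40:u0+40,::-1],None,fx=7,fy=7,interpolation=cv2.INTER_NEAREST)); print()
```

```text
overhang 0.017 ['IKError', 'finger_overhang', 'hand_in', 'landmark_of', 'outline_of', 'read_camera', 'spot_in', 'state']
scene TCP [[265.49383354 262.8894774 ]] tip [[261.79587442 262.78350334]] z-20 [[269.96327599 263.01645598]]
281 256 [ -7. -19. -58.] 273 258 [ -6. -12. -28.] 275 258 [ -7. -11. -39.] 277 258 [-13.  -7. -57.] 269 260 [-10.  -2. -24.] 271 260 [-11.  -1. -35.] 273 260 [-12.  -1. -45.] 275 260 [-10.  -2. -50.] 277 260 [ -9.  -3. -57.] 267 262 [ -9.   4. -19.] 269 262 [-10.   5. -30.] 271 262 [-12.   6. -42.] 273 262 [ -9.   4. -46.] 275 262 [-12.   6. -58.] 267 264 [ -4.   7. -17.] 269 264 [ -6.   8. -29.] 271 264 [ -8.  10. -41.] 273 264 [-10.  11. -53.] 263 266 [10.  3. 20.] 269 266 [ -5.  14. -33.] 271 266 [ -4.  13. -40.] 273 266 [ -6.  14. -52.] 275 266 [ -5.  13. -58.] 269 268 [  5.  12. -21.] 271 268 [  2.  15. -36.] 
top TCP [[256.8727661  185.84685625]] tip [[260.76663914 186.32874112]] z-20 [[252.22098379 185.27219371]]
246 181 [-11.   8. -55.] 248 181 [ -5.  10. -41.] 250 181 [-12.   9. -39.] 248 183 [-14.   1. -51.] 250 183 [-13.   2. -41.] 252 183 [-10.   4. -30.] 254 183 [-11.   4. -22.] 248 185 [-13.  -5. -51.] 250 185 [ -9.  -3. -38.] 254 185 [-14.  -3. -26.] 246 187 [-10. -11. -56.] 248 187 [-12. -11. -50.] 250 187 [-14. -11. -43.] 252 187 [ -8.  -8. -29.] 254 187 [-10.  -8. -23.] 246 189 [ -8. -17. -56.] 248 189 [-15. -19. -54.] 250 189 [ -8. -16. -39.] 252 189 [-12. -16. -34.] 254 189 [ -9. -14. -22.]
```

View pics/scene11.png

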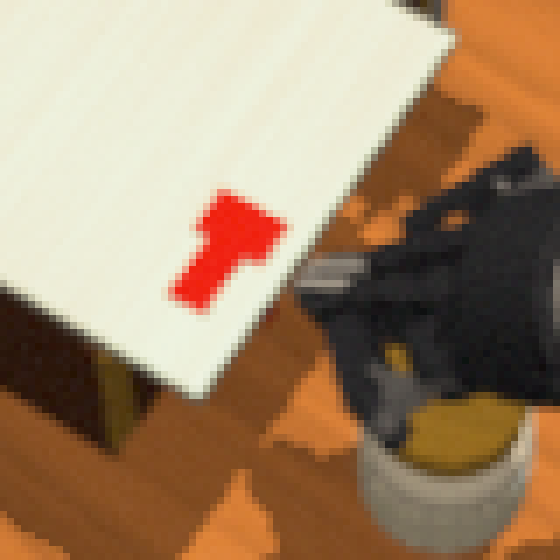

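All three cameras put the closed fingertips about 18 mm behind the reported TCP, not 17 mm ahead, and the lack of contact agrees with that. Before going deeper I'll profile the gripper's extents from depth.

Run:
```python
from h import *
s=arm.state(); rt=R.from_quat(s['eef_rot']); t0=s['eef_pos']
for n in ['scene','top','wrist']:
    c=arm.read_camera(n); H,W=c['range_z'].shape
    uv=np.stack(np.meshgrid(np.arange(W),np.arange(H)),-1).reshape(-1,1,2).astype(float)
    p=cv2.undistortPoints(uv,c['mtx'],c['dist_coeffs'])[:,0]; z=c['range_z'].ravel()
    Rm=cv2.Rodrigues(np.array(c['rvec']))[0]; P=(np.c_[p*z[:,None],z]-np.array(c['tvec']).ravel())@Rm
    q=rt.inv().apply(P-t0)*1000; pc=(P-O)@RC*1000
    ok=(z>0)&(np.linalg.norm(q[:,:2],axis=1)<75)&(pc[:,0]<-138)&(pc[:,2]>88)
    for a in range(-170,20,10):
        m=ok&(q[:,2]>=a)&(q[:,2]<a+10)
        if m.sum()>2: print(n,a,m.sum(),'x',q[m,0].min().round(),q[m,0].max().round(),'y',q[m,1].min().round(),q[m,1].max().round())
```

```text
scene -170 83 x -38.0 16.0 y -21.0 38.0
scene -160 86 x -38.0 18.0 y -22.0 38.0
scene -150 65 x -37.0 19.0 y -22.0 38.0
scene -140 20 x -11.0 7.0 y 29.0 39.0
scene -130 39 x -15.0 9.0 y 14.0 43.0
scene -120 76 x -20.0 6.0 y -19.0 57.0
scene -110 137 x -19.0 14.0 y -60.0 63.0
scene -100 80 x -18.0 11.0 y -56.0 62.0
scene -90 70 x -18.0 -1.0 y -49.0 54.0
scene -80 53 x -17.0 9.0 y -43.0 44.0
scene -70 71 x -13.0 14.0 y -35.0 35.0
scene -60 23 x -14.0 -4.0 y -21.0 28.0
scene -50 17 x -11.0 -1.0 y -12.0 15.0
scene -40 26 x -11.0 4.0 y -14.0 15.0
scene -30 21 x -10.0 9.0 y -12.0 13.0
top -170 72 x -43.0 5.0 y -41.0 31.0
top -160 69 x -42.0 -0.0 y -41.0 29.0
top -150 48 x -41.0 7.0 y -41.0 29.0
top -140 14 x -35.0 1.0 y -42.0 35.0
top -130 49 x -24.0 5.0 y -45.0 35.0
top -120 95 x -26.0 8.0 y -60.0 53.0
top -110 113 x -23.0 13.0 y -66.0 59.0
top -100 72 x -22.0 1.0 y -65.0 55.0
top -90 77 x -23.0 7.0 y -56.0 51.0
top -80 62 x -20.0 14.0 y -44.0 37.0
top -70 72 x -18.0 10.0 y -37.0 34.0
top -60 27 x -18.0 4.0 y -31.0 17.0
top -50 21 x -13.0 48.0 y -18.0 9.0
top -40 23 x -15.0 -1.0 y -17.0 11.0
top -30 16 x -14.0 5.0 y -17.0 12.0
wrist -110 1615 x 14.0 19.0 y -57.0 56.0
wrist -100 11869 x 2.0 19.0 y -61.0 60.0
wrist -90 10651 x -8.0 19.0 y -55.0 54.0
wrist -80 7344 x -10.0 17.0 y -47.0 46.0
wrist -70 6211 x -12.0 15.0 y -38.0 38.0
wrist -60 1827 x -11.0 14.0 y -32.0 30.0
wrist -50 782 x -11.0 12.0 y -14.0 13.0
wrist -40 826 x 6.0 12.0 y -14.0 13.0
wrist -30 661 x 6.0 12.0 y -14.0 13.0
wrist -20 73 x 6.0 11.0 y -7.0 12.0
```

The fingers really end at tool z≈-18. The knuckles (±20 mm) begin about 45 mm behind the tip and the wide body 127 mm behind. I'll correct the tip offset, move back in -y, then go in deeper.

```bash
sed -i 's/-17\*d)/+18*d)/' h.py
python3 - <<'E'
from h import *
T=tilt(45,False)
go([(tcp((-141,38,100.5),45),T),(tcp((-129,38,88.5),45),T),(tcp((-117,38,76.5),45),T)])
E
```

```text
[0.64  0.052 0.088] dp [-0.0001, -0.0699, 0.0034] tw [-0.0, -0.0, 0.0]
[0.641 0.04  0.076] dp [-0.0002, -0.0699, 0.06] tw [-0.0, -0.0, 0.0]
[0.642 0.028 0.064] dp [-0.0002, -0.0699, 0.1166] tw [-0.0, -0.0, 0.0]
```

jog_arm(dp=[[0, -0.07, 0], [0, -0.07, 0], [0, -0.07, 0.03], [0, -0.07, 0.06], [0, -0.07, 0.09], [0, -0.07, 0.116], [0, -0.07, 0.116]], twist=[[0, 0, 0], [0, 0, 0], [0, 0, 0], [0, 0, 0], [0, 0, 0], [0, 0, 0], [0, 0, 0]], claw=[1, 1, 1, 1, 1, 1, 1])

```text
time: 15.4
eef_pos: [0.6418, 0.0272, 0.0617]
eef_rot: [0.624, 0.681, -0.26, 0.281]
wrist_force: [-0.3, -0.2, -0.5]
width: -0.0002
```

Run:
```python
from h import *
did([0,-.07,.116],[0,0,0]); s=arm.state()
d=np.array([.7071,0,-.7071]); print('tip chest',(RC.T@(s['eef_pos']-O))*1000-18*d, 'F chest',RC.T@s['wrist_force'])
c=arm.read_camera('wrist'); save(c,'w12.png')
```

```text
tip chest [-115.83244389   37.4645022    74.47370372] F chest [ 0.17020253 -0.28737144 -0.48089257]
```

View pics/w12.png

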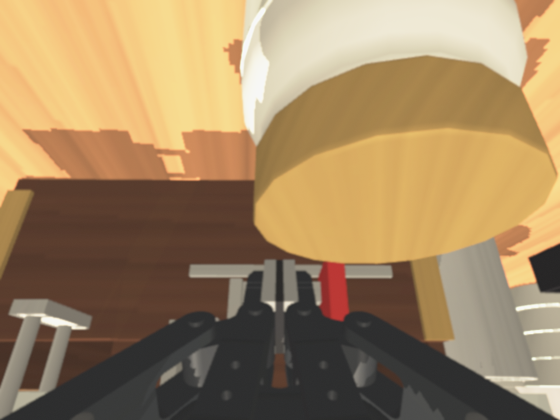

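The fingertips (278,280) are now beside the tab (335,290). Pushing +y.

jog_arm(dp=[[0, 0.02, 0], [0, 0.04, 0], [0, 0.055, 0], [0, 0.07, 0], [0, 0.07, 0]], twist=[[0, 0, 0], [0, 0, 0], [0, 0, 0], [0, 0, 0], [0, 0, 0]], claw=[1, 1, 1, 1, 1])

```text
time: 15.95
eef_pos: [0.6635, 0.0302, 0.0632]
eef_rot: [0.624, 0.681, -0.259, 0.282]
wrist_force: [-5.3, -1.1, 0.7]
width: 0.0002
```

Run:
```python
from h import *
did([0,.07,0],[0,0,0]); s=arm.state()
d=np.array([.7071,0,-.7071]); print('tip chest',(RC.T@(s['eef_pos']-O))*1000-18*d, 'F chest',RC.T@s['wrist_force'])
c=arm.read_camera('wrist'); save(c,'w13.png')
for t in ['catch_tab','keeper']:
    r=arm.landmark_of('wrist',t); print(t,[(np.round((RC.T@(np.array(d['point'])-O))*1000).tolist(),round(d['score'],2)) for d in r])
```

```text
tip chest [-116.93606573   59.26380314   75.96910992] F chest [ 0.64223282 -5.35514448  0.65243182]
catch_tab [([-120.0, 70.0, 84.0], 0.62)]
keeper [([-97.0, 2.0, 87.0], 0.77)]
```

View pics/w13.png

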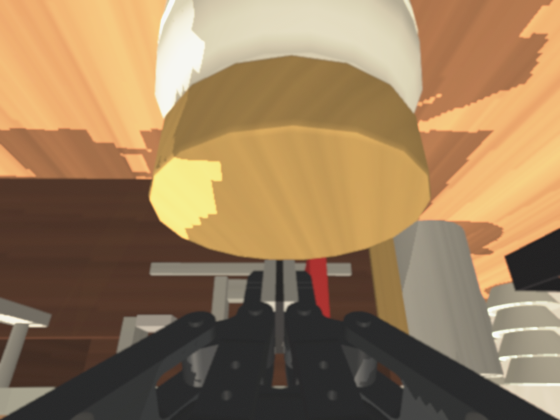

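Contact: 5.4 N and the tab has moved 10–13 mm. Pushing 6 mm more, then lifting 26 mm while holding it.

jog_arm(dp=[[0, 0.012, 0], [0, 0.02, 0], [0, 0.02, 0], [-0.0141, 0.02, -0.0141], [-0.0283, 0.02, -0.0283], [-0.0424, 0.02, -0.0424], [-0.0519, 0.02, -0.0519], [-0.0613, 0.02, -0.0613], [-0.0613, 0.02, -0.0613]], twist=[[0, 0, 0], [0, 0, 0], [0, 0, 0], [0, 0, 0], [0, 0, 0], [0, 0, 0], [0, 0, 0], [0, 0, 0], [0, 0, 0]], claw=[1, 1, 1, 1, 1, 1, 1, 1, 1])

```text
time: 17.0
eef_pos: [0.6667, 0.0317, 0.0855]
eef_rot: [0.624, 0.682, -0.259, 0.279]
wrist_force: [-6.2, 2.2, -7.1]
width: -0.0004
```

Run:
```python
from h import *
did([-.0613,.02,-.0613],[0,0,0]); s=arm.state()
d=np.array([.7071,0,-.7071]); print('tip chest',(RC.T@(s['eef_pos']-O))*1000-18*d, 'F chest',RC.T@s['wrist_force'])
c=arm.read_camera('wrist'); save(c,'w14.png')
for n in ['wrist','scene','top']:
  arm.read_camera(n)
  for t in ['catch_tab','keeper','lid_edge']:
    r=arm.landmark_of(n,t); print(n,t,[(np.round((RC.T@(np.array(d['point'])-O))*1000).tolist(),round(d['score'],2)) for d in r])
```

```text
tip chest [-118.19529335   62.67982602   98.25340673] F chest [-2.74743    -5.9457641  -7.13793415]
wrist catch_tab [([-119.0, 76.0, 85.0], 0.67)]
wrist keeper [([-95.0, 2.0, 98.0], 0.78)]
wrist lid_edge [([-135.0, 62.0, 129.0], 0.64)]
scene catch_tab []
scene keeper [([-98.0, 1.0, 97.0], 0.93)]
scene lid_edge []
top catch_tab [([-462.0, -52.0, 5.0], 0.24)]
top keeper [([-95.0, 1.0, 95.0], 0.9), ([-454.0, 97.0, 0.0], 0.53)]
top lid_edge [([-135.0, 61.0, 132.0], 0.87), ([-461.0, -63.0, 7.0], 0.42)]
```

View pics/w14.png

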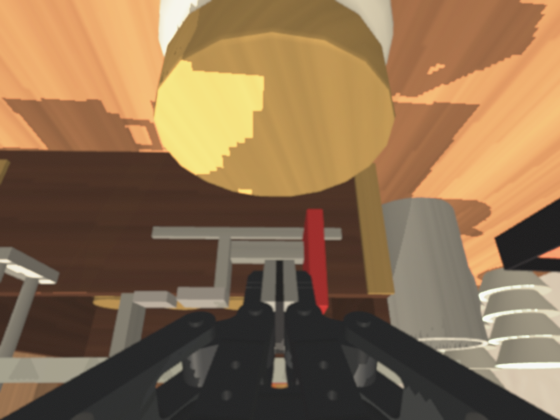

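The lid edge has risen about 13 mm (keeper z 96, edge z 131) with the tab held at y≈76. The finger is carrying the lid. Continuing along the hinge arc.

```bash
cat >> h.py <<'E'
def tipat(th,y,s=32,off=11):
    E=np.array([85-220*np.cos(th),118+220*np.sin(th)]); l=np.array([-np.cos(th),np.sin(th)])
    m=np.array([-1,-1])*.70711; d=np.array([1,-1])*.70711
    t=E+off*m+(s*d if th<np.pi/4 else -s*l); return (t[0],y,t[1])
E
python3 - <<'E'
from h import *
T=tilt(45,False); p,r=cmd(); d=np.array([.7071,0,-.7071]); print('cmd tip',RC.T@(p-O)*1000-18*d)
ths=[.09,.13,.18,.24,.31,.38,.45,.52,.59,.66,.72]
print(tipat(.05,65),tipat(.72,65)); go([(tcp(tipat(t,65),45),r) for t in ths])
E
```

```text
cmd tip [-117.14660745   64.97931693  102.58887703]
(np.float64(-119.87574728689259), 65, np.float64(98.58968723954922)) (np.float64(-65.54795041099692), 65, np.float64(232.6588978337241))
[0.669 0.033 0.095] dp [-0.0063, 0.0001, -0.0162] tw [0.0, 0.0, 0.0]
[0.669 0.032 0.103] dp [-0.0292, 0.0001, -0.0346] tw [0.0, 0.0, 0.0]
[0.669 0.03  0.114] dp [-0.0588, 0.0001, -0.0562] tw [0.0, 0.0, 0.0]
[0.669 0.028 0.127] dp [-0.0957, 0.0001, -0.0802] tw [0.0, 0.0, 0.0]
[0.67  0.023 0.142] dp [-0.1405, 0.0001, -0.1052] tw [0.0, 0.0, 0.0]
[0.67  0.018 0.156] dp [-0.1869, 0.0001, -0.1271] tw [0.0, 0.0, 0.0]
[0.671 0.012 0.171] dp [-0.2347, 0.0, -0.1457] tw [0.0, 0.0, 0.0]
[0.671 0.005 0.184] dp [-0.2837, 0.0, -0.1609] tw [0.0, 0.0, 0.0]
[ 0.672 -0.003  0.197] dp [-0.3337, 0.0, -0.1727] tw [0.0, 0.0, 0.0]
[ 0.673 -0.012  0.21 ] dp [-0.3844, 0.0, -0.1809] tw [0.0, 0.0, 0.0]
[ 0.674 -0.021  0.22 ] dp [-0.4281, 0.0, -0.1851] tw [0.0, 0.0, 0.0]
```

jog_arm(dp=[[-0.006, 0, -0.016], [-0.029, 0, -0.035], [-0.059, 0, -0.056], [-0.096, 0, -0.08], [-0.14, 0, -0.105], [-0.187, 0, -0.127], [-0.235, 0, -0.146], [-0.284, 0, -0.161], [-0.284, 0, -0.161]], twist=[[0, 0, 0], [0, 0, 0], [0, 0, 0], [0, 0, 0], [0, 0, 0], [0, 0, 0], [0, 0, 0], [0, 0, 0], [0, 0, 0]], claw=[1, 1, 1, 1, 1, 1, 1, 1, 1])

```text
time: 18.55
eef_pos: [0.6731, 0.0051, 0.1862]
eef_rot: [0.625, 0.681, -0.256, 0.283]
wrist_force: [-0.9, 1.0, -0.1]
width: -0.0002
```

Run:
```python
from h import *
did([-.284,0,-.161],[0,0,0]); s=arm.state()
d=np.array([.7071,0,-.7071]); print('tip chest',(RC.T@(s['eef_pos']-O))*1000-18*d, 'F chest',RC.T@s['wrist_force'],s['joints'])
c=arm.read_camera('scene'); save(c,'s15.png')
for n in ['wrist','scene']:
  c=arm.read_camera(n); save(c,n+'15.png')
  for t in ['catch_tab','lid_edge','keeper']:
    r=arm.landmark_of(n,t); print(n,t,[(np.round((RC.T@(np.array(d['point'])-O))*1000).tolist(),round(d['score'],2)) for d in r])
p,r=cmd()
go([(tcp(tipat(t,65),45),r) for t in [.59,.66,.73,.80,.87,.94,1.0,1.06,1.11,1.15]])
```

```text
tip chest [-91.0982894   66.63889907 198.92486437] F chest [-1.03080117 -0.78690736 -0.05975088] [ 0.20433383  0.28555529  1.55249769 -0.7842455   1.45928133  0.27382686]
wrist catch_tab [([-119.0, 59.0, 83.0], 0.6)]
wrist lid_edge [([-107.0, 62.0, 229.0], 0.82), ([-106.0, -66.0, 130.0], 0.61)]
wrist keeper [([-85.0, 1.0, 182.0], 0.75)]
scene catch_tab [([-121.0, 59.0, 89.0], 0.43)]
scene lid_edge [([-105.0, 60.0, 225.0], 0.61)]
scene keeper [([-84.0, -0.0, 184.0], 0.56)]
[ 0.672 -0.003  0.197] dp [-0.0497, 0.0, -0.0117] tw [0.0, 0.0, 0.0]
[ 0.673 -0.012  0.21 ] dp [-0.1004, 0.0, -0.0199] tw [0.0, 0.0, 0.0]
[ 0.674 -0.022  0.222] dp [-0.1515, 0.0, -0.0245] tw [0.0, 0.0, 0.0]
[ 0.675 -0.032  0.232] dp [-0.2012, 0.0, -0.0256] tw [0.0, 0.0, 0.0]
[ 0.676 -0.042  0.241] dp [-0.245, 0.0, -0.0234] tw [0.0, 0.0, 0.0]
[ 0.676 -0.052  0.249] dp [-0.2886, 0.0, -0.0182] tw [0.0, 0.0, 0.0]
[ 0.677 -0.062  0.256] dp [-0.3255, 0.0, -0.0113] tw [0.0, 0.0, 0.0]
[ 0.678 -0.071  0.261] dp [-0.362, 0.0, -0.0022] tw [0.0, 0.0, 0.0]
[ 0.679 -0.079  0.266] dp [-0.3919, 0.0, 0.007] tw [0.0, 0.0, 0.0]
[ 0.679 -0.086  0.269] dp [-0.4155, 0.0, 0.0155] tw [0.0, 0.0, 0.0]
```

View pics/scene15.png

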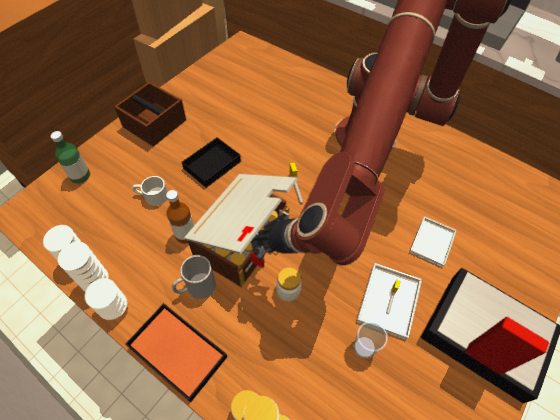

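View pics/wrist15.png

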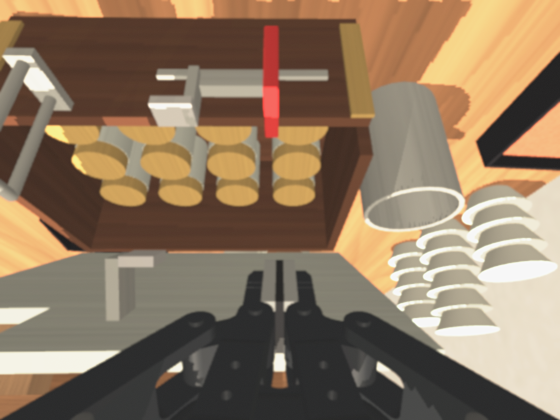

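The lid is at about 0.52 rad, the catch is back at rest (tab y 59), and the pin is still in the tray at (393,295). Continuing to swing.

jog_arm(dp=[[-0.05, 0, -0.012], [-0.1, 0, -0.02], [-0.151, 0, -0.0245], [-0.201, 0, -0.0256], [-0.245, 0, -0.0234], [-0.289, 0, -0.018], [-0.326, 0, -0.011], [-0.362, 0, -0.002], [-0.392, 0, 0.007], [-0.416, 0, 0.0155], [-0.416, 0, 0.0155]], twist=[[0, 0, 0], [0, 0, 0], [0, 0, 0], [0, 0, 0], [0, 0, 0], [0, 0, 0], [0, 0, 0], [0, 0, 0], [0, 0, 0], [0, 0, 0], [0, 0, 0]], claw=[1, 1, 1, 1, 1, 1, 1, 1, 1, 1, 1])

```text
time: 20.1
eef_pos: [0.6803, -0.0879, 0.2703]
eef_rot: [0.624, 0.681, -0.258, 0.283]
wrist_force: [-1.6, 1.6, -1.7]
width: 0.0004
```

Run:
```python
from h import *
did([-.416,0,.0155],[0,0,0]); s=arm.state()
d=np.array([.7071,0,-.7071]); print('tip chest',(RC.T@(s['eef_pos']-O))*1000-18*d, 'F chest',RC.T@s['wrist_force'],s['joints'])
for n in ['wrist','scene','top']:
  c=arm.read_camera(n); save(c,n+'16.png')
  for t in ['lid_edge','keeper']:
    for q in arm.landmark_of(n,t):
      P=RC.T@(np.array(q['point'])-O)*1000; print(n,t,P.round(),q['score'],'ang',np.arctan2(P[2]-118,85-P[0]) - (np.arctan2(-30,180) if t=='keeper' else 0))
p,r=cmd()
go([(tcp(tipat(t,65),45),r) for t in [1.17,1.19,1.21]])
```

```text
tip chest [  2.12687988  65.78319447 283.01884643] F chest [-1.73690419 -1.42590734 -1.74273842] [ 0.06731669  0.1836248   1.52733966 -0.7934398   1.4568333   0.08743571]
wrist lid_edge [ -2.  65. 320.] 0.81 ang 1.1632221174171078
wrist keeper [-15.  -1. 267.] 0.69 ang 1.1460097134937492
scene lid_edge [ -4.  58. 315.] 0.89 ang 1.1476155073527199
scene keeper [-15.   0. 271.] 0.91 ang 1.1550071429542588
top lid_edge [ -3.  61. 322.] 0.61 ang 1.164422868860501
top keeper [-11.  -2. 269.] 0.81 ang 1.1682596746980316
[ 0.68  -0.09   0.271] dp [-0.0112, 0.0, 0.0046] tw [0.0, 0.0, 0.0]
[ 0.68  -0.093  0.272] dp [-0.0228, 0.0, 0.0094] tw [0.0, 0.0, 0.0]
[ 0.68  -0.097  0.273] dp [-0.0342, 0.0, 0.0144] tw [0.0, 0.0, 0.0]
```

View pics/scene16.png

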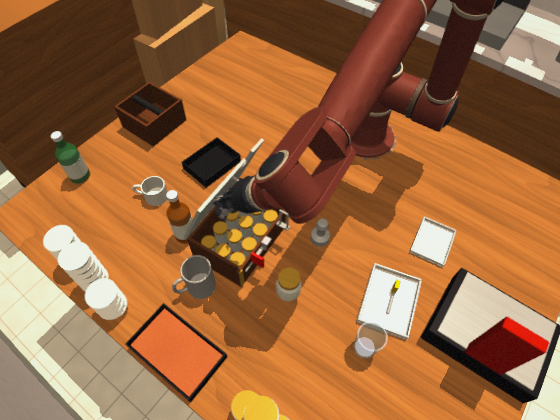

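The lid is at about 1.155 rad. A last nudge to the stop, then I'll withdraw towards chest -x.

jog_arm(dp=[[-0.012, 0, 0.005], [-0.023, 0, 0.0095], [-0.031, 0, 0.013], [-0.031, 0, 0.013], [-0.01, 0, -0.01], [0.05, 0, -0.07], [0.12, 0, -0.14], [0.2, 0, -0.25], [0.25, 0, -0.35], [0.25, 0, -0.35], [0.25, 0, -0.35]], twist=[[0, 0, 0], [0, 0, 0], [0, 0, 0], [0, 0, 0], [0, 0, 0], [0, 0, 0], [0, 0, 0], [0, 0, 0], [0, 0, 0], [0, 0, 0], [0, 0, 0]], claw=[1, 1, 1, 1, 1, 1, 1, 1, 1, 1, 1])

```text
time: 21.65
eef_pos: [0.6689, 0.041, 0.2905]
eef_rot: [0.624, 0.681, -0.258, 0.283]
wrist_force: [0.3, 0.1, -0.3]
width: 0.0004
```

Run:
```python
from h import *
did([.25,0,-.35],[0,0,0]); s=arm.state(); print(s['time'],s['joint_velocities'].round(3),s['wrist_force'])
for n in ['wrist','scene','top']:
  c=arm.read_camera(n); save(c,n+'17.png')
  for t in ['lid_edge','keeper']:
    for q in arm.landmark_of(n,t):
      P=RC.T@(np.array(q['point'])-O)*1000; print(n,t,P.round(),q['score'],'ang',np.arctan2(P[2]-118,85-P[0]) - (np.arctan2(-30,180) if t=='keeper' else 0))
  for t in ['catch_tab','pin_mid','tray','jar','tamper','jug','syrup','cup','tumbler','dish']:
    print(n,t,[(np.round(q['point'],3).tolist(),round(q['score'],2)) for q in arm.landmark_of(n,t)][:2])
```

```text
21.65 [-0.031  0.001  0.023  0.002  0.003 -0.001] [ 0.29090953  0.09015629 -0.2718784 ]
wrist lid_edge [  4.  63. 320.] 0.56 ang 1.1896521858352727
wrist keeper [ -6.  -1. 273.] 0.65 ang 1.2037482126355734
wrist catch_tab [([0.662, 0.045, 0.081], 0.82)]
wrist pin_mid []
wrist tray []
wrist jar [([0.538, 0.023, 0.127], 0.16)]
wrist tamper []
wrist jug [([0.792, -0.076, -0.002], 0.69), ([0.618, -0.162, 0.115], 0.65)]
wrist syrup []
wrist cup []
wrist tumbler []
wrist dish [([0.439, -0.351, -0.001], 0.9)]
scene lid_edge [  5.  61. 321.] 0.59 ang 1.1939549588991487
scene lid_edge [-198. -139.   -3.] 0.35 ang -0.40444209557893995
scene keeper [-460.  -55.    0.] 0.62 ang -0.0480434664455294
scene keeper [ -6.  -2. 276.] 0.58 ang 1.2116825261103288
scene catch_tab [([0.661, 0.045, 0.088], 0.8)]
scene pin_mid [([0.35, -0.066, 0.008], 0.72), ([0.504, 0.375, 0.008], 0.63)]
scene tray [([0.268, 0.39, 0.001], 0.84), ([0.515, 0.371, -0.002], 0.64)]
scene jar [([0.657, 0.129, -0.0], 0.92), ([0.616, -0.161, 0.112], 0.42)]
scene tamper [([0.459, 0.107, 0.001], 0.52)]
scene jug [([0.795, -0.073, 0.0
[... 206 characters left out ...]
.0], 0.72)]
top lid_edge [  5.  59. 321.] 0.89 ang 1.1945402887368424
top keeper [ -4.   3. 272.] 0.98 ang 1.2112698677731144
top catch_tab [([0.658, 0.049, 0.088], 0.65), ([0.516, 0.373, -0.001], 0.31)]
top pin_mid [([0.353, -0.06, 0.005], 0.63), ([0.51, 0.378, 0.01], 0.57)]
top tray [([0.516, 0.37, 0.002], 0.82), ([0.269, 0.389, 0.0], 0.78)]
top jar [([0.653, 0.128, 0.002], 0.8)]
top tamper [([0.461, 0.105, 0.001], 0.69)]
top jug [([0.794, -0.077, 0.001], 0.8)]
top syrup [([0.699, -0.227, 0.002], 0.97), ([0.614, -0.072, 0.272], 0.25)]
top cup [([0.649, -0.402, -0.003], 0.87), ([0.613, -0.072, 0.273], 0.19)]
top tumbler [([0.669, 0.38, 0.002], 0.6)]
top dish [([0.44, -0.352, -0.003], 0.87)]
```

View pics/scene17.png

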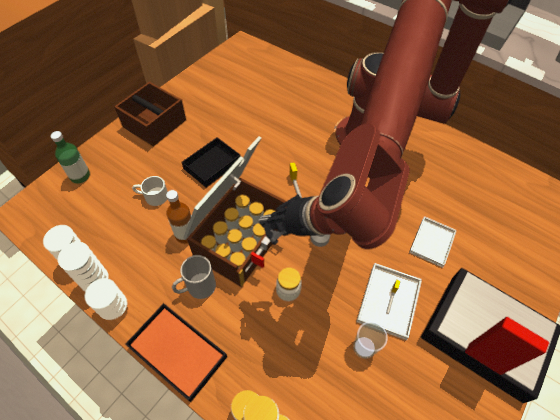

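The lid is at about 1.195 rad, the catch is at rest, and the pin lies in the large tray at (393,295). The bystanders are unmoved and the arm is clear. Handing in.

```bash
python3 -c "
from rig import arm
print(arm.hand_in(), arm.state()['wrist_force'])"
```

```text
the job is handed in; nothing more can be done
the job is handed in; nothing more can be done
```

The chest is open and I handed the job in at about 23 s of the 56 s allowed. No verdict was reported.

**What I did:** I pulled the yellow-headed pin sideways out of the staple and released it in the larger tray. Then I pushed the red catch aside with closed fingers tilted 45° and lifted the lid while holding it. I swung the lid back to its stop and withdrew the arm.

**Last checks:**
- **Lid:** it stands at about 1.19–1.21 rad in all three camera views.
- **Catch:** the tab is back at rest to within measuring error. It read about 16 mm aside with the lid edge up about 13 mm, so step 2 looks met.
- **Pin:** its middle is about 10 mm from the tray's centre, 8–10 mm above the counter.
- **Bystanders:** the seven agree with their starting positions to within about 6 mm, which is measuring error.
- **Arm:** the wrist force was near zero after withdrawing, and the arm is clear.

**What disagreed:**
- **Fingertips:** all three cameras showed the closed tips about 18 mm behind the reported TCP, not 17 mm ahead. My first push passed in front of the tab with no contact, so I went 35 mm deeper and repeated it.
- **Pin grip:** the opening read about 7 mm on the 12 mm pin head. The pin was probably held only near its top, but it did not slip.

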